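# Put the bench chisels back in their tray

### The job

Tidy the four flat-bladed chisels away: lay each one flat and square in the tray, in the cradle of the same colour as its butt cap, with the blade over the raised bed. Leave the carving gouge and the screwdriver, which have the same handles but do not belong in this tray, lying where they are.

Things in the scene. Friction and masses are not known exactly. Their poses are not given: they have to be found in the camera images.
- chisel_red: Butt chisel, red butt cap, flat 32 mm wide steel blade, pale octagonal wood handle; 176 mm long, 0.14 kg, lying level. Origin: on its underside at the grip and balance point; x to the cutting edge, z up. Handle 28 mm wide and high, upright side flats, x -58 (butt; cap to -34) to +40; 21 mm ferrule to +52, neck, blade to +118 mm, 12 to 16 mm above the underside.
- chisel_blue: Butt chisel, blue butt cap, flat 25 mm wide steel blade, pale octagonal wood handle; 176 mm long, 0.14 kg, lying level. Origin: on its underside at the grip and balance point; x to the cutting edge, z up. Handle 28 mm wide and high, upright side flats, x -58 (butt; cap to -34) to +40; 21 mm ferrule to +52, neck, blade to +118 mm, 12 to 16 mm above the underside.
- chisel_green: Butt chisel, green butt cap, flat 18 mm wide steel blade, pale octagonal wood handle; 176 mm long, 0.14 kg, lying level. Origin: on its underside at the grip and balance point; x to the cutting edge, z up. Handle 28 mm wide and high, upright side flats, x -58 (butt; cap to -34) to +40; 21 mm ferrule to +52, neck, blade to +118 mm, 12 to 16 mm above the underside.
- chisel_white: Butt chisel, white butt cap, flat 12 mm wide steel blade, pale octagonal wood handle; 176 mm long, 0.14 kg, lying level. Origin: on its underside at the grip and balance point; x to the cutting edge, z up. Handle 28 mm wide and high, upright side flats, x -58 (butt; cap to -34) to +40; 21 mm ferrule to +52, neck, blade to +118 mm, 12 to 16 mm above the underside.
- cradle_red: Red cradle in a fixed wooden tray, four at 70 mm pitch. Origin: its underside, below a homed chisel's origin; x to the blade end, z up. Floor 4 mm thick, x -67 to 127, 68 wide. Cheeks 14 over the floor: 44 apart at x<-41, 46 at x>55, open between; 8 high blade bed at x>71. Tray end walls 30 over the floor; side walls 4, inside 45 from the outer cradles' middles.
- cradle_blue: Blue cradle in a fixed wooden tray, four at 70 mm pitch. Origin: its underside, below a homed chisel's origin; x to the blade end, z up. Floor 4 mm thick, x -67 to 127, 68 wide. Cheeks 14 over the floor: 44 apart at x<-41, 46 at x>55, open between; 8 high blade bed at x>71. Tray end walls 30 over the floor; side walls 4, inside 45 from the outer cradles' middles.
- cradle_green: Green cradle in a fixed wooden tray, four at 70 mm pitch. Origin: its underside, below a homed chisel's origin; x to the blade end, z up. Floor 4 mm thick, x -67 to 127, 68 wide. Cheeks 14 over the floor: 44 apart at x<-41, 46 at x>55, open between; 8 high blade bed at x>71. Tray end walls 30 over the floor; side walls 4, inside 45 from the outer cradles' middles.
- cradle_white: White cradle in a fixed wooden tray, four at 70 mm pitch. Origin: its underside, below a homed chisel's origin; x to the blade end, z up. Floor 4 mm thick, x -67 to 127, 68 wide. Cheeks 14 over the floor: 44 apart at x<-41, 46 at x>55, open between; 8 high blade bed at x>71. Tray end walls 30 over the floor; side walls 4, inside 45 from the outer cradles' middles.
- gouge: Look-alike, not to be moved: carving gouge with the same handle, all plain wood without a coloured cap, and a dark hollow (trough-shaped) 18 mm blade. Same length, frame and handle sizes as the chisels.
- screwdriver: Look-alike, not to be moved: cabinet screwdriver with the same handle and a red butt cap, but a thin round 7 mm shank ending in a 9 mm flat tip instead of a blade. Same length, frame and handle sizes as the chisels.

How it is judged:
At the end, for the whole second after the job is handed in: Each of the four chisels rests in the cradle of its colour: origins within 14 mm along, 12 mm across, chisel 0 to 9 mm above (on the floor), parallel within 0.2 rad, right way round, level within 0.12 rad. Gouge and screwdriver moved less than 20 mm (x of chisel_red in the frame of cradle_red between -0.014 and 0.014 m and y of chisel_red in the frame of cradle_red between -0.012 and 0.012 m and z of chisel_red in the frame of cradle_red between 0 and 0.009 m and angle between the x axis of chisel_red and the x axis of cradle_red, either way round below 0.2 rad and angle between each of chisel_red, chisel_blue, chisel_green, chisel_white's own z axis and vertical below 0.12 rad and linear speed of each of chisel_red, chisel_blue, chisel_green, chisel_white below 0.02 m/s and angular speed of each of chisel_red, chisel_blue, chisel_green, chisel_white below 0.2 rad/s and x of chisel_blue in the frame of cradle_blue between -0.014 and 0.014 m and y of chisel_blue in the frame of cradle_blue between -0.012 and 0.012 m and z of chisel_blue in the frame of cradle_blue between 0 and 0.009 m and angle between the x axis of chisel_blue and the x axis of cradle_blue, either way round below 0.2 rad and x of chisel_green in the frame of cradle_green between -0.014 and 0.014 m and y of chisel_green in the frame of cradle_green between -0.012 and 0.012 m and z of chisel_green in the frame of cradle_green between 0 and 0.009 m and angle between the x axis of chisel_green and the x axis of cradle_green, either way round below 0.2 rad and x of chisel_white in the frame of cradle_white between -0.014 and 0.014 m and y of chisel_white in the frame of cradle_white between -0.012 and 0.012 m and z of chisel_white in the frame of cradle_white between 0 and 0.009 m and angle between the x axis of chisel_white and the x axis of cradle_white, either way round below 0.2 rad and distance of each of gouge, screwdriver from where it was at the start of the episode below 0.02 m); the robot touches nothing.
It fails at once if the gouge is moved by 20 mm or more (distance of gouge from where it was at the start of the episode above 0.02 m).
It fails at once if the screwdriver is moved by 20 mm or more (distance of screwdriver from where it was at the start of the episode above 0.02 m).
It also fails if it takes over 115 s, if anything falls off the work surface, if the arm or the gripper's body presses on something with over 40 N, if the wrist force passes 120 N, or if a joint passes its speed limit or range.

### The arm

A 7-joint arm with a two-finger parallel gripper is mounted at the origin on the work surface. World frame = base frame: x ahead of the robot, y to its left, z up, the work surface at z = 0. Lengths are in m, angles in rad, forces in N, time in s.
With the tool pointing down it reaches from about 0.425 to 0.875 m from the base axis. Payload 9.9 kg.
Tool frame: the origin (TCP) lies between the finger pads; the fingertips stand 8 mm ahead of it and the grasp point (between the pads) lies 11 mm behind it (manip.tips_ahead is the z of the fingertips in the tool frame, in m); z points along the fingers, y is the line along which they close (so a half turn about z gives the same grasp; the last joint's range is limited). The gripper opens to 85 mm and grips with 20 to 120 N. Pads are 22 mm wide; open, the fingers measure 114 mm over their backs; the gripper's body (76 mm by 85 mm) begins 54 mm behind the grasp point. The pads swing forward as they close: fully open they stand 13 mm farther back than shut.
Start: joints at [-1.407, 0.576, 0.025, 1.437, -0.015, 1.129, -0.057], TCP at [0.166, 0.654, 0.239] pointing down, gripper open.
Joint ranges: [-2.76, 2.76], [-0.34, 2.15], [-1.52, 1.57], [0.19, 2.46], [-1.09, 4.23], [0.17, 1.99], [-2.82, 2.82]. Speed limits (rad/s): [2.22, 2.22, 3.01, 3.01, 3.14, 3.14, 3.14].

### API

Orientations are given as a 3x3 rotation matrix whose columns are the frame's x, y, z axes.
In Python, from workcell import manip gives the robot as it stands.
- The arm moves only by the tool send_rows, never from a script. Its argument "rows" is one flat list of numbers, 4 for each row, row after row: the shift along the tool's x, y, z in mm, then the turn about the tool's z in degrees. In form: [x, y, z, turn, x, y, z, turn, ...]. A call has 1 to 8 rows; each row shifts and turns the commanded pose from where the row before left it, along the tool's axes as they then stand; what a row does not reach is not made up. A row lasts 1/10 s, in which the tool goes at most 50 mm and 8.59 degrees, less where a joint would pass 70% of its speed; a pose out of reach is approached as far as the arm can. A call with a gripper value outside its range is refused whole. "jaw" is the closure, from -1 (fully open) to 1 (shut), set as the call begins (left out, the last holds). The fingers move at their own pace and stop on an object; "grip_force" is the grip in N (left out, the last holds). Time passes only in rows, so rows that do not move let the fingers close. It gives the time, the measured TCP pose, the force, the opening and the grip force at its end, in the units of the state.
- manip.get_state(): the state, without advancing time (a new reading comes with each control period).
- manip.get_image(name): name is "side" or "top"; returns a dict with "color" (480x640x3 uint8, red, green, blue), "intrinsics" (3x3 intrinsics, pixels), "R" (3x3) and "t" (3): a world point X has camera coordinates R X + t. Camera axes: x right, y down, z forward; pixel columns grow to the right and rows downward; lengths in m; the calibration is good to about 2 mm. A picture is of the moment at which its call begins. There is no depth.
- manip.sign_off(): hands the job in; it is judged then, once.
The state is a dict: "time": time; "joint_positions": joint angles; "joint_vel": joint speeds; "tau": joint torques, N m; "ee_pos": TCP position; "orientation": TCP orientation; "ft_force": force on the tool from outside, world axes, zero at the start; "wrist_torque": the same for the moment, N m; "opening": opening from 0.0 (shut) to 1.0 (fully open); "gripper_force": force on a finger pad.
Only numpy, scipy, OpenCV 4.12 (cv2) and the standard library are available. Lean on these libraries where they do the work, as an engineer would, in place of code of your own. Each camera call takes 0.05 s, during which the arm holds its last target. There are 200 camera calls.

## Working session

There is one attempt and no reset: what is moved stays moved. The work goes in short steps, Python scripts to look and compute and a tool call to move; the robot and the scene stay as the last step left them, time stands still between calls to the robot, and variables do not carry over. Pictures are saved under pics/ and viewed, at most 14 in all, crops included, and the job is handed in when it is done.

Besides the shell and the picture viewer there is one more tool, called by a JSON object that holds its "name" and its "arguments". send_rows: Moves the arm, as the interface text tells. Its arguments: {"type":"object","properties":{"rows":{"type":"array"},"jaw":{"type":"number"},"grip_force":{"type":"number"}},"required":["rows"]}

```bash
mkdir -p pics; ls
python3 - <<'E'
from workcell import manip
import cv2,numpy as np
for n in("top","side"):
    d=manip.get_image(n); cv2.imwrite(f"pics/{n}0.png",d["color"][:,:,::-1]); print(n,d["intrinsics"],d["R"],d["t"])
    np.savez(f"{n}0.npz",**d)
s=manip.get_state(); print(s["time"],s["ee_pos"],s["orientation"],s["opening"],manip.tips_ahead)
E
```

```text
pics
top [[438.42533005   0.         325.39549336]
 [  0.         438.42533005 230.81613127]
 [  0.           0.           1.        ]] [[ 0.00851917 -0.9996655  -0.02441962]
 [-0.9841723  -0.00405932 -0.17716775]
 [ 0.17700936  0.02554244 -0.98387767]] [-0.03170128  0.51445657  0.83111327]
side [[451.1006868    0.         318.14386762]
 [  0.         451.1006868  236.27321384]
 [  0.           0.           1.        ]] [[-0.99965846 -0.02251557 -0.0132666 ]
 [-0.0011978   0.54659157 -0.83739849]
 [ 0.02610592 -0.83709659 -0.54643186]] [0.50253451 0.0424141  0.94566224]
0.1 [0.16548296 0.65399433 0.23851676] [[-9.69453093e-01  2.45276640e-01 -2.66533611e-04]
 [ 2.45276762e-01  9.69451955e-01 -1.48876720e-03]
 [-1.06768286e-04 -1.50866447e-03 -9.99998856e-01]] 1.0017407815459494 0.008
```

View pics/top0.png

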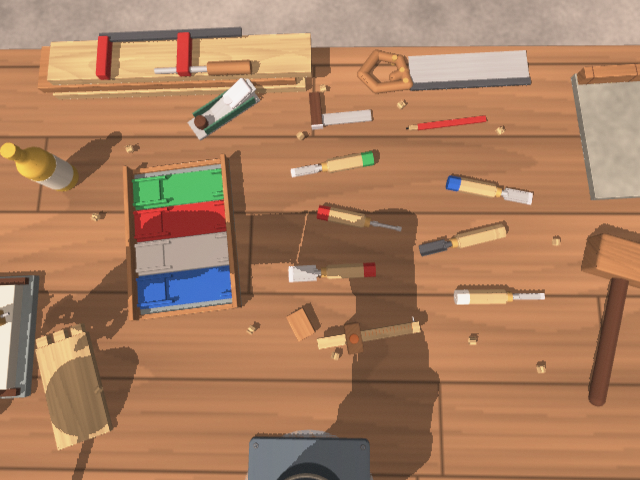

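View pics/side0.png

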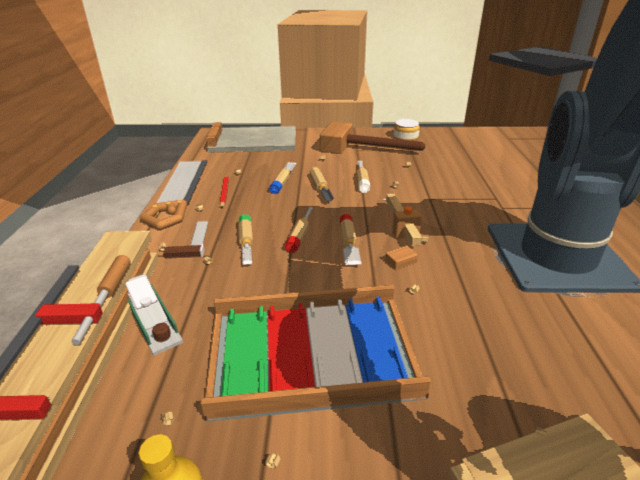

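Run:
```python
import cv2
a=cv2.imread("pics/top0.png")[145:330,115:250]; b=cv2.imread("pics/side0.png")[280:420,195:435]
cv2.imwrite("pics/tz.png",cv2.resize(a,None,fx=3.2,fy=3.2,interpolation=2)); cv2.imwrite("pics/sz.png",cv2.resize(b,None,fx=3.3,fy=3.3,interpolation=2))
```

```text
(no output)
```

View pics/tz.png

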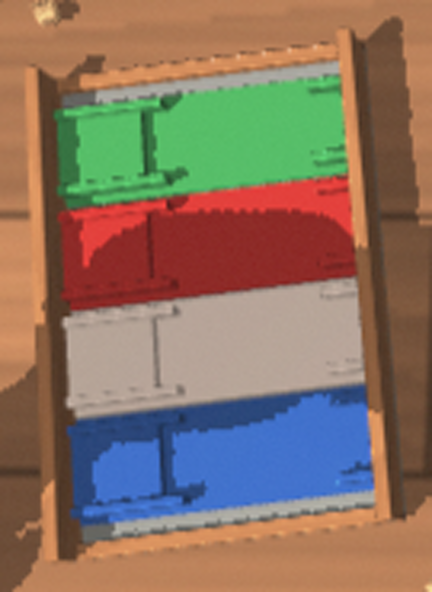

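View pics/sz.png

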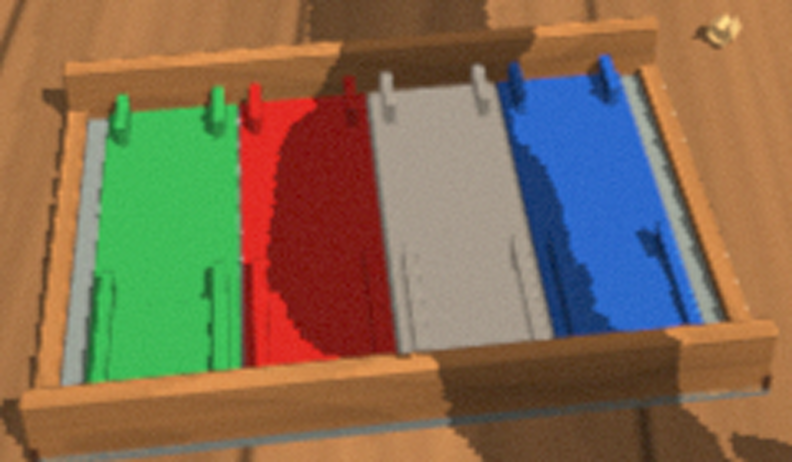

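```bash
cat > h.py <<'E'
import numpy as np,cv2
def ray(d,uv,z):
    uv=np.atleast_2d(uv).astype(float); R,t,K=d["R"],d["t"],d["intrinsics"]
    C=-R.T@t; D=np.c_[uv,np.ones(len(uv))]@np.linalg.inv(K).T@R
    return C[:2]+D[:,:2]*((z-C[2])/D[:,2])[:,None]
def proj(d,P):
    c=np.atleast_2d(P)@d["R"].T+d["t"]; p=c@d["intrinsics"].T; return p[:,:2]/p[:,2:]
def masks(d):
    h=cv2.cvtColor(d["color"],cv2.COLOR_RGB2HSV).astype(int);H,S,V=h[...,0],h[...,1],h[...,2]
    return dict(red=((H<4)|(H>174))&(S>170)&(V>60),green=(H>50)&(H<85)&(S>90)&(V>40),blue=(H>100)&(H<125)&(S>110)&(V>50),
      grey=(S<75)&(V>70))
def blobs(m,amin=20):
    n,l,s,c=cv2.connectedComponentsWithStats(m.astype(np.uint8))
    return [(s[i].tolist(),c[i].round(1).tolist()) for i in range(1,n) if s[i,4]>=amin]
E
python3 - <<'E'
from h import *
for n in("top","side"):
    d=dict(np.load(n+"0.npz"))
    for k,m in masks(d).items():
        for s,c in blobs(m,25):
            if n=="top" and (s[0]<120 or s[1]<130 or s[1]>325 or s[0]>560): continue
            if n=="side" and not(140<s[1]<420 and 200<s[0]<440): continue
            print(n,k,s,c,ray(d,c,.02).round(3)[0])
E
```

```text
top red [133, 200, 93, 42, 2778] [179.3, 220.6] [0.54  0.277]
top red [317, 206, 13, 15, 151] [322.7, 212.5] [ 0.558 -0.022]
top red [364, 263, 12, 14, 152] [369.3, 269.6] [ 0.44  -0.117]
top green [361, 151, 13, 16, 152] [367.5, 158.4] [ 0.675 -0.116]
top green [132, 169, 91, 41, 2729] [177.2, 188.9] [0.608 0.286]
top blue [446, 176, 15, 15, 179] [453.0, 183.1] [ 0.621 -0.293]
top blue [136, 266, 96, 43, 3044] [183.5, 287.1] [0.402 0.259]
top grey [134, 164, 87, 15, 382] [177.5, 171.1] [0.647 0.288]
top grey [291, 164, 31, 14, 259] [305.5, 170.1] [0.649 0.015]
top grey [501, 188, 32, 17, 371] [517.0, 195.6] [ 0.595 -0.423]
top grey [370, 221, 32, 10, 131] [385.0, 225.4] [ 0.531 -0.15 ]
top grey [134, 232, 96, 46, 3135] [181.5, 253.6] [0.47  0.268]
top grey [419, 239, 33, 17, 318] [433.9, 246.6] [ 0.488 -0.249]
top grey [288, 265, 33, 17, 475] [303.2, 273.0] [0.432 0.016]
top grey [454, 290, 16, 15, 226] [461.5, 296.9] [ 0.387 -0.3  ]
top grey [513, 293, 32, 7, 218] [528.7, 296.0] [ 0.39  -0.432]
top grey [140, 298, 92, 17, 472] [185.6, 306.0] [0.364 0.252]
side red [220, 177, 8, 25,
[... 602 characters left out ...]
0.418]
side grey [359, 179, 11, 14, 132] [363.9, 185.6] [ 0.388 -0.29 ]
side grey [321, 188, 11, 14, 73] [325.6, 194.7] [ 0.489 -0.239]
side grey [305, 207, 8, 12, 41] [308.1, 212.1] [ 0.53  -0.151]
side grey [242, 244, 10, 21, 183] [246.3, 254.7] [0.65  0.024]
side grey [343, 244, 18, 21, 292] [351.5, 255.3] [0.433 0.025]
side grey [306, 299, 60, 88, 3494] [332.3, 345.7] [0.474 0.273]
side grey [383, 303, 31, 76, 452] [398.6, 341.1] [0.367 0.262]
side grey [213, 316, 15, 81, 527] [220.2, 356.9] [0.648 0.298]
side grey [398, 399, 28, 3, 37] [410.1, 399.8] [0.365 0.373]
side grey [373, 401, 16, 4, 25] [381.1, 402.4] [0.406 0.378]
side grey [205, 406, 133, 16, 307] [271.4, 413.4] [0.557 0.397]
```

```bash
cat >> h.py <<'E'
def chisel(d,cap,bl):
    "cap, bl: (mask, approx pixel); returns origin, axis angle deg, tip distance from cap centre"
    def pts(m,p):
        n,l=cv2.connectedComponents(m.astype(np.uint8)); y,x=np.nonzero(l==l[int(round(p[1])),int(round(p[0]))]); return np.c_[x,y]
    c=ray(d,pts(*cap),.021); b=ray(d,pts(*bl),.016); cm,bm=c.mean(0),b.mean(0)
    u=(bm-cm)/np.linalg.norm(bm-cm); tip=((b-cm)@u).max()+.0008; butt=((c-cm)@u).min()-.0008
    o=cm+u*((tip-.118)+(butt+.058))/2
    return o.round(4),np.degrees(np.arctan2(u[1],u[0])).round(1),round((tip-butt)*1000,1)
E
python3 - <<'E'
from h import *
d=dict(np.load("top0.npz"));m=masks(d)
for k,c,b in(("red",(369.3,269.6),(303,273)),("green",(367.5,158.4),(305,170)),("blue",(453,183),(517,195.6)),("grey",(461.5,297),(528.7,296))):
    print(k,*chisel(d,(m[k],c),(m["grey"],b)))
d2=dict(np.load("side0.npz"));m2=masks(d2)
for k,c,b in(("red",(345,216.7),(351,255)),("green",(244,217),(246,254)),("blue",(275,186),(290,165.7)),("grey",(363.9,185.6),(359.8,163.8))):
    print("side",k,*chisel(d2,(m2[k],c),(m2["grey"],b)))
# tray, top view: centre line of each cradle from open middle; blade-end line
for nm,dd,mm in(("top",d,m),("side",d2,m2)):
  cen={"green":(177,189),"red":(179,225),"grey":(181.5,253.6),"blue":(183.5,287)} if nm=="top" else {"green":(245,354),"red":(289,350),"grey":(332,346),"blue":(374,342)}
  for k,c in cen.items():
    if k=="red":
        h=cv2.cvtColor(dd["color"],cv2.COLOR_RGB2HSV).astype(int); M=((h[...,0]<4)|(h[...,0]>174))&(h[...,1]>170)
    else: M=mm[k]
    n,l=cv2.connectedComponents(cv2.morphologyEx(M.astype(np.uint8),cv2.MORPH_OPEN,np.ones((3,3)))); y,x=np.nonzero(l==l[int(c[1]),int(c[0])])
    P=ray(dd,np.c_[x,y],.004); s=(P[:,1]>.215)&(P[:,1]<.275); E=[]
    for lo in np.arange(.215,.275,.01):
        q=P[(P[:,1]>=lo)&(P[:,1]<lo+.01),0]
        if len(q)>10: E.append((lo+.005,q.min()-.0009,q.max()+.0009))
    E=np.array(E); f=np.polyfit(E[:,0],(E[:,1]+E[:,2])/2,1)
    Pb=ray(dd,np.c_[x,y],.012)
    print(nm,k,"x=%.4f at y=.25, axis deg %.1f, width %.1f"%(np.polyval(f,.25),90-np.degrees(np.arctan(f[0])),1000*(E[:,2]-E[:,1]).mean()),"ymax(z12) %.4f ymin(z4) %.4f"%(np.percentile(Pb[:,1],99.5),np.percentile(P[:,1],.5)))
E
```

```text
red [ 0.4373 -0.0706] 93.1 178.3
green [ 0.6666 -0.0695] 100.4 179.1
blue [ 0.6126 -0.3375] -100.9 180.6
grey [ 0.3877 -0.3444] -88.7 181.9
side red [ 0.4388 -0.075 ] 93.4 193.1
side green [ 0.6686 -0.0725] 100.5 193.3
side blue [ 0.6139 -0.3233] -100.8 205.1
side grey [ 0.3891 -0.3253] -89.1 208.3
top green x=0.6182 at y=.25, axis deg 96.9, width 69.2 ymax(z12) 0.3841 ymin(z4) 0.1966
top red x=0.5473 at y=.25, axis deg 97.7, width 68.1 ymax(z12) 0.3750 ymin(z4) 0.1873
top grey x=0.4760 at y=.25, axis deg 97.8, width 73.2 ymax(z12) 0.3661 ymin(z4) 0.1775
top blue x=0.4051 at y=.25, axis deg 97.3, width 68.7 ymax(z12) 0.3567 ymin(z4) 0.1694
side green x=0.6175 at y=.25, axis deg 97.9, width 71.3 ymax(z12) 0.3596 ymin(z4) 0.1733
side red x=0.5464 at y=.25, axis deg 97.6, width 69.6 ymax(z12) 0.3491 ymin(z4) 0.1701
side grey x=0.4745 at y=.25, axis deg 97.3, width 73.3 ymax(z12) 0.3428 ymin(z4) 0.1534
side blue x=0.4033 at y=.25, axis deg 97.4, width 70.9 ymax(z12) 0.3329 ymin(z4) 0.1453
```

Run:
```python
from h import *
a=np.radians(97.5); u=np.array([np.cos(a),np.sin(a)]); v=np.array([-u[1],u[0]])
cx={"green":(.6180),"red":(.5469),"grey":(.4755),"blue":(.4044)}
for nm in("top","side"):
  d=dict(np.load(nm+"0.npz")); m=masks(d)
  h=cv2.cvtColor(d["color"],cv2.COLOR_RGB2HSV).astype(int); m["red"]=((h[...,0]<4)|(h[...,0]>174))&(h[...,1]>170)
  for k,x0 in cx.items():
    y,x=np.nonzero(m[k]); c=np.array([x0,.25])
    o=[]
    for z in(.004,.012):
        P=ray(d,np.c_[x,y],z)-c; s=abs(P@v)<.014; t=P[s]@u; t=t[abs(t)<.14]; o+=[t.min(),t.max()]
    print(nm,k,"butt z4 %.4f  blade z12 %.4f"%(o[0]-.001,o[3]+.001), "->s0 from butt %.4f from blade %.4f"%(o[0]-.001+.067,o[3]+.001-.127))
  # bed step edge
```

```text
top green butt z4 -0.0549  blade z12 0.1364 ->s0 from butt 0.0121 from blade 0.0094
top red butt z4 -0.0641  blade z12 0.1260 ->s0 from butt 0.0029 from blade -0.0010
top grey butt z4 -0.0738  blade z12 0.1178 ->s0 from butt -0.0068 from blade -0.0092
top blue butt z4 -0.0826  blade z12 0.1076 ->s0 from butt -0.0156 from blade -0.0194
side green butt z4 -0.0710  blade z12 0.1107 ->s0 from butt -0.0040 from blade -0.0163
side red butt z4 -0.0794  blade z12 0.1011 ->s0 from butt -0.0124 from blade -0.0259
side grey butt z4 -0.0906  blade z12 0.1326 ->s0 from butt -0.0236 from blade 0.0056
side blue butt z4 -0.0979  blade z12 0.0836 ->s0 from butt -0.0309 from blade -0.0434
```

Run:
```python
from h import *
a=np.radians(97.5); u=np.array([np.cos(a),np.sin(a)])
T=dict(np.load("top0.npz"));S=dict(np.load("side0.npz"))
t={"green":(.0094,-.004,.618),"red":(-.001,-.0124,.5469),"grey":(-.0092,-.0236,.4755),"blue":(-.0194,-.0309,.4044)}
for d in(T,S): print(-d["R"].T@d["t"])
for k,(st,ss,x) in t.items():
    c=np.array([x,.25])
    def k_(d,s): 
        p=c+u*s; q=proj(d,[[*p,.008]]); return float((ray(d,q,.018)-ray(d,q,.008))[0]@u)/.01
    kt,ks=k_(T,st+.127),k_(S,ss-.067)
    h=(ss-st)/(kt-ks); s=st+kt*h
    print(k,"h %.4f s0 %.4f origin"%(h,s),(c+u*s).round(4))
# step edge & cheek check red: crop pixels
for n,p,z in(("step red",(115+150/3.2,145+250/3.2),.012),("step grn",(115+148/3.2,145+140/3.2),.012),("step blue",(115+166/3.2,145+460/3.2),.012)):
    for h in(0,.006): print(n,h,((ray(T,p,z+h)-[.5469 if 'red' in n else .618 if 'grn' in n else .4044,.25])@u).round(4)-.071)
```

```text
[ 0.35946915 -0.05083099  0.90808477]
[0.47772629 0.7797423  0.55892441]
green h 0.0086 s0 0.0056 origin [0.6173 0.2555]
red h 0.0073 s0 -0.0043 origin [0.5475 0.2458]
grey h 0.0092 s0 -0.0133 origin [0.4772 0.2368]
blue h 0.0074 s0 -0.0227 origin [0.4074 0.2275]
step red 0 [-0.0035]
step red 0.006 [-0.0058]
step grn 0 [0.003]
step grn 0.006 [0.0007]
step blue 0 [-0.0247]
step blue 0.006 [-0.0269]
```

```bash
cat >> h.py <<'E'
def plan(*wps):
    "wps: (x,y,z,yaw deg of tool x or None); prints turn, then shift along tool axes after the turn"
    from workcell import manip
    s=manip.get_state(); p=np.array(s["ee_pos"]); R=np.array(s["orientation"]); y=np.degrees(np.arctan2(R[1,0],R[0,0]))
    print("t %.1f"%s["time"],"p",p.round(4),"yaw %.1f"%y,"tilt",R[:2,2].round(3),"q",np.round(s["joint_positions"],2),"open %.2f F"%s["opening"],np.round(s["ft_force"],1),round(float(s["gripper_force"]),1))
    for x,yy,z,w in wps:
        w=y if w is None else w; c,n=np.cos(np.radians(w)),np.sin(np.radians(w)); d=(np.array([x,yy,z])-p)*1000
        print("  turn %.1f shift %.1f %.1f %.1f"%(y-w,d[0]*c+d[1]*n,d[0]*n-d[1]*c,-d[2])); p=np.array([x,yy,z]); y=w
E
python3 -c "
from h import *
plan((.5,.35,.2,93.1),(.4373,-.0706,.1,None),(.4373,-.0706,.01,None))"
```

```text
t 0.1 p [0.1655 0.654  0.2385] yaw 165.8 tilt [-0.    -0.001] q [-1.41  0.58  0.02  1.44 -0.01  1.13 -0.06] open 1.00 F [0.4 0.2 0. ] 0.0
  turn 72.7 shift -321.6 317.6 38.5
  turn 0.0 shift -416.6 -85.4 100.0
  turn 0.0 shift 0.0 0.0 90.0
```

{"name": "send_rows", "arguments": {"rows": [0, 0, 5, 8, 0, 0, 5, 8, 0, 0, 5, 8, 0, 0, 5, 8, 0, 0, 5, 8, 0, 0, 5, 8, 0, 0, 4, 8, 0, 0, 4, 8], "jaw": -0.3}}

```text
time: 0.9
ee_pos: [0.1654, 0.6541, 0.2006]
orientation: [[-0.199, 0.98, -0.0], [0.98, 0.199, -0.001], [-0.001, -0.0, -1.0]]
ft_force: [0.1, 0.4, 0.9]
opening: 0.647
gripper_force: 0.0
```

{"name": "send_rows", "arguments": {"rows": [0, 0, 0, 8.5, -30, 30, 0, 0, -32, 32, 0, 0, -32, 32, 0, 0, -32, 32, 0, 0, -32, 32, 0, 0, -32, 32, 0, 0, -32, 32, 0, 0]}}

```text
time: 1.7
ee_pos: [0.4009, 0.4441, 0.2011]
orientation: [[-0.058, 0.998, -0.0], [0.998, 0.058, -0.0], [-0.0, -0.0, -1.0]]
ft_force: [0.8, 0.7, 0.2]
opening: 0.651
gripper_force: 0.0
```

{"name": "send_rows", "arguments": {"rows": [-32, 32, 0, 0, -32, 32, 0, 0, -32, 32, 0, 0, -40, -8, 0, 0, -42, -8, 5, 0, -42, -8, 10, 0, -42, -8, 15, 0, 0, 0, 0, 0]}}

```text
time: 2.5
ee_pos: [0.4772, 0.1809, 0.1701]
orientation: [[-0.05, 0.999, -0.003], [0.999, 0.05, -0.004], [-0.004, -0.004, -1.0]]
ft_force: [0.7, 0.5, -0.4]
opening: 0.65
gripper_force: 0.0
```

```bash
python3 -c "
from h import *
plan((.4373,-.0706,.1,93.1),(.4373,-.0706,.01,None))"
```

```text
t 2.5 p [0.4772 0.1809 0.1701] yaw 92.9 tilt [-0.003 -0.004] q [-0.71  0.44  0.37  1.96 -0.22  0.78 -0.17] open 0.65 F [ 0.7  0.5 -0.4] 0.0
  turn -0.2 shift -249.0 -53.4 70.1
  turn 0.0 shift 0.0 0.0 90.0
```

{"name": "send_rows", "arguments": {"rows": [-40, -9, 10, 0, -42, -9, 12, 0, -42, -9, 12, 0, -42, -9, 12, 0, -42, -9, 12, 0, -41, -9, 12, 0, 0, 0, 0, 0, 0, 0, 0, 0]}}

```text
time: 3.3
ee_pos: [0.4392, -0.0649, 0.1011]
orientation: [[-0.055, 0.999, -0.001], [0.999, 0.055, 0.0], [0.0, -0.001, -1.0]]
ft_force: [0.0, 0.7, 0.7]
opening: 0.651
gripper_force: 0.0
```

```bash
python3 -c "
from h import *
plan((.4373,-.0706,.01,93.1))"
```

```text
t 3.3 p [ 0.4392 -0.0649  0.1011] yaw 93.1 tilt [-0.001  0.   ] q [-0.16  0.46  0.28  2.2  -0.26  0.51  0.38] open 0.65 F [0.  0.7 0.7] 0.0
  turn 0.0 shift -5.6 -2.2 91.1
```

{"name": "send_rows", "arguments": {"rows": [-5.5, -2, 30, 0, 0, 0, 30, 0, 0, 0, 21, 0, 0, 0, 10, 0, 0, 0, 0, 0]}}

```text
time: 3.8
ee_pos: [0.4376, -0.0684, 0.0095]
orientation: [[-0.059, 0.998, -0.002], [0.998, 0.059, 0.001], [0.001, -0.002, -1.0]]
ft_force: [0.3, -1.0, 0.9]
opening: 0.649
gripper_force: 0.0
```

{"name": "send_rows", "arguments": {"rows": [0, 0, 0, 0, 0, 0, 0, 0, 0, 0, 0, 0, 0, 0, 0, 0, 0, 0, 0, 0], "jaw": 1, "grip_force": 60}}

```text
time: 4.3
ee_pos: [0.4383, -0.0693, 0.0114]
orientation: [[-0.058, 0.998, 0.002], [0.998, 0.058, 0.0], [0.0, 0.002, -1.0]]
ft_force: [-1.0, 0.9, 6.4]
opening: 0.308
gripper_force: 59.2
```

{"name": "send_rows", "arguments": {"rows": [0, 0, -15, 0, 0, 0, -30, 0, 0, 0, -30, 0, 0, 0, -25, 0, 0, 0, 0, 0]}}

```text
time: 4.8
ee_pos: [0.4394, -0.0698, 0.1135]
orientation: [[-0.058, 0.998, 0.006], [0.998, 0.058, -0.0], [-0.0, 0.006, -1.0]]
ft_force: [0.6, 0.3, -1.3]
opening: 0.312
gripper_force: 59.6
```

Run:
```python
from h import *
plan((.5461,.2458,.11,97.5),(.5461,.2458,.024,None))
from workcell import manip
d=manip.get_image("side"); cv2.imwrite("pics/g1.png",d["color"][:,:,::-1])
```

```text
t 4.8 p [ 0.4394 -0.0698  0.1135] yaw 93.3 tilt [ 0.006 -0.   ] q [-0.17  0.44  0.31  2.19 -0.26  0.54  0.39] open 0.31 F [ 0.6  0.3 -1.3] 59.6
  turn -4.2 shift 298.9 147.0 3.5
  turn 0.0 shift 0.0 0.0 86.0
```

View pics/g1.png

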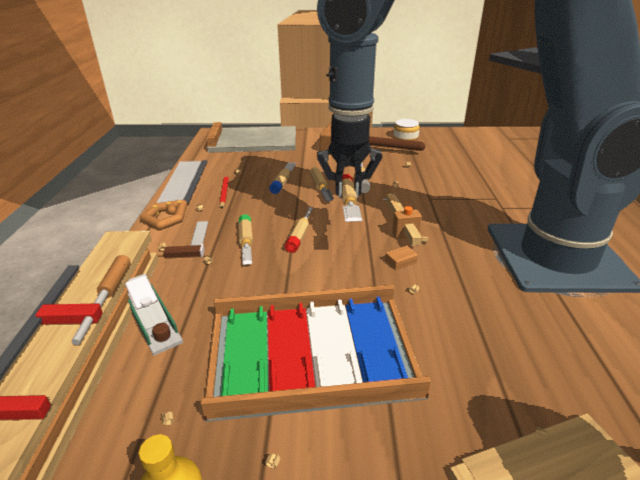

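{"name": "send_rows", "arguments": {"rows": [0, 0, 0, -4.2, 37, 18, 0, 0, 42, 21, 0, 0, 42, 21, 0, 0, 42, 21, 0, 0, 42, 21, 0, 0, 42, 20, 0, 0, 37, 18, 0, 0]}}

```text
time: 5.65
ee_pos: [0.5391, 0.2329, 0.1091]
orientation: [[-0.132, 0.991, -0.001], [0.991, 0.132, -0.0], [0.0, -0.001, -1.0]]
ft_force: [0.5, -0.4, -1.8]
opening: 0.31
gripper_force: 59.6
```

{"name": "send_rows", "arguments": {"rows": [14, 7, 10, 0, 0, 0, 20, 0, 0, 0, 0, 0, 0, 0, 0, 0]}}

```text
time: 6.05
ee_pos: [0.5439, 0.2437, 0.0795]
orientation: [[-0.129, 0.992, -0.002], [0.992, 0.129, -0.001], [-0.001, -0.002, -1.0]]
ft_force: [0.5, -0.3, -1.1]
opening: 0.314
gripper_force: 59.5
```

Run:
```python
from h import *
plan((.5461,.2458,.027,97.5))
from workcell import manip
d=manip.get_image("top"); cv2.imwrite("pics/g2.png",cv2.resize(d["color"][130:330,110:390,::-1],None,fx=2.8,fy=2.8))
```

```text
t 6.0 p [0.5439 0.2437 0.0795] yaw 97.4 tilt [-0.002 -0.001] q [-0.7   0.67  0.31  1.83 -0.3   0.69 -0.08] open 0.31 F [ 0.5 -0.3 -1.1] 59.5
  turn -0.1 shift 1.8 2.4 52.5
```

View pics/g2.png

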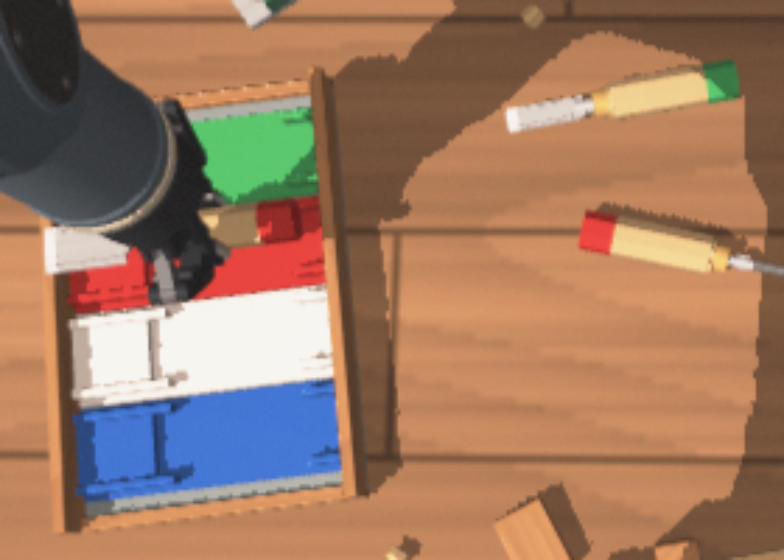

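{"name": "send_rows", "arguments": {"rows": [1.8, 2.4, 20, 0, 0, 0, 20, 0, 0, 0, 8, 0, 0, 0, 4, 0, 0, 0, 0, 0, 0, 0, 0, 0]}}

```text
time: 6.7
ee_pos: [0.5472, 0.2471, 0.0292]
orientation: [[-0.13, 0.991, 0.001], [0.991, 0.13, 0.0], [0.0, 0.001, -1.0]]
ft_force: [-0.1, 0.1, -0.9]
opening: 0.313
gripper_force: 59.6
```

{"name": "send_rows", "arguments": {"rows": [0, 0, 1, 0, 0, 0, 1, 0, 0, 0, 0, 0, 0, 0, 0, 0]}}

```text
time: 7.1
ee_pos: [0.5467, 0.2471, 0.0264]
orientation: [[-0.131, 0.991, 0.0], [0.991, 0.131, 0.0], [0.0, 0.0, -1.0]]
ft_force: [-0.5, -0.6, -1.2]
opening: 0.306
gripper_force: 59.6
```

Still free of contact; go a little further until the force shows.

{"name": "send_rows", "arguments": {"rows": [0, 0, 1, 0, 0, 0, 1, 0, 0, 0, 0, 0, 0, 0, 0, 0]}}

```text
time: 7.5
ee_pos: [0.5466, 0.2471, 0.0242]
orientation: [[-0.131, 0.991, -0.0], [0.991, 0.131, -0.0], [-0.0, -0.0, -1.0]]
ft_force: [-0.1, 0.2, -1.2]
opening: 0.314
gripper_force: 59.6
```

{"name": "send_rows", "arguments": {"rows": [0, 0, 1, 0, 0, 0, 0, 0, 0, 0, 0, 0]}}

```text
time: 7.8
ee_pos: [0.5467, 0.2471, 0.0233]
orientation: [[-0.131, 0.991, -0.0], [0.991, 0.131, -0.0], [-0.0, -0.0, -1.0]]
ft_force: [0.1, -0.3, -1.3]
opening: 0.307
gripper_force: 59.6
```

{"name": "send_rows", "arguments": {"rows": [0, 0, 1.5, 0, 0, 0, 0, 0, 0, 0, 0, 0]}}

```text
time: 8.1
ee_pos: [0.5467, 0.2471, 0.0218]
orientation: [[-0.131, 0.991, -0.0], [0.991, 0.131, -0.0], [-0.0, -0.0, -1.0]]
ft_force: [0.6, 0.3, -1.0]
opening: 0.313
gripper_force: 59.6
```

{"name": "send_rows", "arguments": {"rows": [0, 0, 1.5, 0, 0, 0, 0, 0, 0, 0, 0, 0]}}

```text
time: 8.4
ee_pos: [0.5468, 0.2471, 0.0215]
orientation: [[-0.13, 0.991, 0.0], [0.991, 0.13, 0.001], [0.001, 0.0, -1.0]]
ft_force: [-4.6, -1.1, 13.9]
opening: 0.313
gripper_force: 61.4
```

{"name": "send_rows", "arguments": {"rows": [0, 0, -1, 0, 0, 0, 0, 0, 0, 0, 0, 0, 0, 0, 0, 0], "jaw": 0}}

```text
time: 8.8
ee_pos: [0.5467, 0.2471, 0.0211]
orientation: [[-0.131, 0.991, -0.0], [0.991, 0.131, -0.0], [-0.0, -0.0, -1.0]]
ft_force: [0.6, -0.0, 0.4]
opening: 0.504
gripper_force: 0.0
```

{"name": "send_rows", "arguments": {"rows": [0, 0, -15, 0, 0, 0, -35, 0, 0, 0, -40, 0, 0, 0, -30, 0, 0, 0, 0, 0]}}

```text
time: 9.3
ee_pos: [0.5491, 0.2477, 0.1466]
orientation: [[-0.13, 0.991, 0.007], [0.991, 0.13, 0.003], [0.003, 0.007, -1.0]]
ft_force: [0.2, -0.0, 0.0]
opening: 0.499
gripper_force: 0.0
```

Run:
```python
from h import *
plan((.6666,-.0695,.1,100.4),(.6666,-.0695,.012,None))
```

```text
t 9.3 p [0.5491 0.2477 0.1466] yaw 97.5 tilt [0.007 0.003] q [-0.73  0.59  0.36  1.77 -0.27  0.83 -0.11] open 0.50 F [ 0.2 -0.   0. ] 0.0
  turn -2.9 shift -333.2 58.3 46.6
  turn 0.0 shift 0.0 0.0 88.0
```

{"name": "send_rows", "arguments": {"rows": [0, 0, 0, -2.9, -40, 7, 0, 0, -42, 7, 0, 0, -42, 7, 0, 0, -42, 7, 0, 0, -42, 8, 10, 0, -42, 8, 12, 0, -42, 7, 12, 0], "jaw": -0.3}}

```text
time: 10.1
ee_pos: [0.65, -0.0325, 0.1073]
orientation: [[-0.181, 0.984, 0.0], [0.984, 0.181, 0.0], [0.0, 0.0, -1.0]]
ft_force: [1.1, 1.1, 0.4]
opening: 0.652
gripper_force: 0.0
```

{"name": "send_rows", "arguments": {"rows": [-40, 7, 10, 0, 0, 0, 0, 0, 0, 0, 0, 0]}}

```text
time: 10.4
ee_pos: [0.6632, -0.0703, 0.0969]
orientation: [[-0.178, 0.984, -0.001], [0.984, 0.178, -0.0], [-0.0, -0.001, -1.0]]
ft_force: [-0.3, 0.8, -0.7]
opening: 0.649
gripper_force: 0.0
```

Run:
```python
from h import *
plan((.6666,-.0695,.012,100.4))
from workcell import manip
d=manip.get_image("top"); cv2.imwrite("pics/g3.png",cv2.resize(d["color"][130:330,110:390,::-1],None,fx=2.8,fy=2.8)); np.savez("top1.npz",**d)
```

```text
t 10.4 p [ 0.6632 -0.0703  0.0969] yaw 100.3 tilt [-0.001 -0.   ] q [-0.13  0.72  0.29  1.62 -0.25  0.83  0.44] open 0.65 F [-0.3  0.8 -0.7] 0.0
  turn -0.1 shift 0.2 3.5 84.9
```

View pics/g3.png

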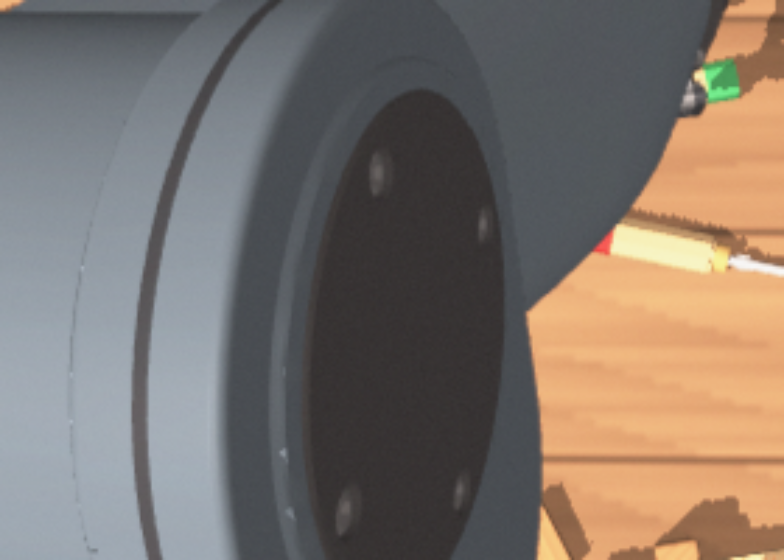

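{"name": "send_rows", "arguments": {"rows": [0, 3.5, 30, 0, 0, 0, 30, 0, 0, 0, 17, 0, 0, 0, 8, 0, 0, 0, 0, 0]}}

```text
time: 10.95
ee_pos: [0.6666, -0.0667, 0.0118]
orientation: [[-0.182, 0.983, -0.001], [0.983, 0.182, 0.001], [0.001, -0.001, -1.0]]
ft_force: [-0.1, -1.0, 0.4]
opening: 0.651
gripper_force: 0.0
```

{"name": "send_rows", "arguments": {"rows": [0, 0, 0, 0, 0, 0, 0, 0, 0, 0, 0, 0, 0, 0, 0, 0, 0, 0, 0, 0], "jaw": 1, "grip_force": 60}}

```text
time: 11.45
ee_pos: [0.6679, -0.0681, 0.0139]
orientation: [[-0.181, 0.984, 0.002], [0.984, 0.181, 0.0], [-0.0, 0.002, -1.0]]
ft_force: [-1.3, 0.7, 7.2]
opening: 0.314
gripper_force: 59.7
```

{"name": "send_rows", "arguments": {"rows": [0, 0, -15, 0, 0, 0, -30, 0, 0, 0, -30, 0, 0, 0, -25, 0, 0, 0, 0, 0]}}

```text
time: 11.95
ee_pos: [0.6694, -0.069, 0.1175]
orientation: [[-0.18, 0.984, 0.007], [0.984, 0.18, -0.001], [-0.002, 0.007, -1.0]]
ft_force: [0.2, 0.2, -1.7]
opening: 0.309
gripper_force: 59.4
```

Run:
```python
from h import *
plan((.6153,.2550,.11,97.5),(.6153,.2550,.0235,97.5))
from workcell import manip
d=manip.get_image("side"); cv2.imwrite("pics/g4.png",cv2.resize(d["color"][120:420,200:440,::-1],None,fx=2,fy=2))
```

```text
t 11.9 p [ 0.6694 -0.069   0.1175] yaw 100.4 tilt [ 0.007 -0.001] q [-0.14  0.7   0.3   1.6  -0.25  0.87  0.43] open 0.31 F [ 0.2  0.2 -1.7] 59.4
  turn 2.9 shift 328.3 -11.3 7.5
  turn 0.0 shift 0.0 0.0 86.5
```

View pics/g4.png

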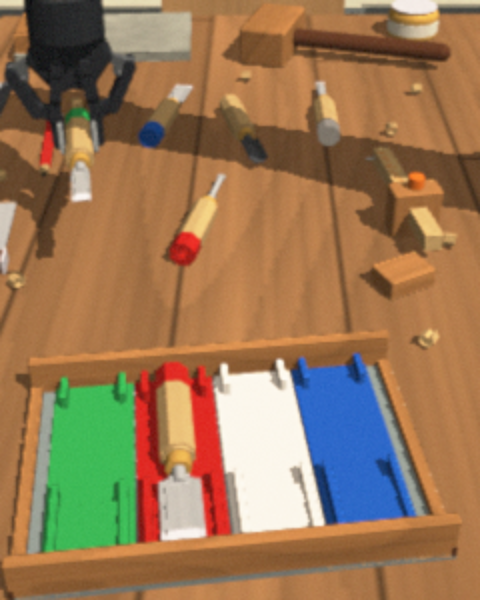

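{"name": "send_rows", "arguments": {"rows": [0, 0, 0, 2.9, 37, -1, 0, 0, 42, -1, 0, 0, 42, -1, 0, 0, 42, -2, 0, 0, 42, -2, 0, 0, 42, -2, 0, 0, 40, -1, 0, 0]}}

```text
time: 12.8
ee_pos: [0.6184, 0.2167, 0.1116]
orientation: [[-0.131, 0.991, -0.002], [0.991, 0.131, -0.0], [-0.0, -0.002, -1.0]]
ft_force: [1.1, 0.1, -1.8]
opening: 0.311
gripper_force: 59.3
```

{"name": "send_rows", "arguments": {"rows": [38, -1, 10, 0, 3, 0, 20, 0, 0, 0, 10, 0, 0, 0, 0, 0, 0, 0, 0, 0]}}

```text
time: 13.3
ee_pos: [0.6139, 0.2534, 0.0724]
orientation: [[-0.128, 0.992, -0.0], [0.992, 0.128, -0.001], [-0.001, -0.0, -1.0]]
ft_force: [0.8, -0.6, -0.9]
opening: 0.313
gripper_force: 59.3
```

Run:
```python
from h import *
plan((.6153,.2550,.027,97.5))
```

```text
t 13.3 p [0.6139 0.2534 0.0724] yaw 97.4 tilt [-0.    -0.001] q [-0.65  0.75  0.33  1.65 -0.31  0.79 -0.06] open 0.31 F [ 0.8 -0.6 -0.9] 59.3
  turn -0.1 shift 1.4 1.6 45.4
```

{"name": "send_rows", "arguments": {"rows": [1, 1.5, 20, 0, 0, 0, 15, 0, 0, 0, 8, 0, 0, 0, 2, 0, 0, 0, 0, 0, 0, 0, 0, 0]}}

```text
time: 13.9
ee_pos: [0.6152, 0.2566, 0.0279]
orientation: [[-0.13, 0.991, 0.001], [0.991, 0.13, 0.0], [0.0, 0.001, -1.0]]
ft_force: [-0.3, 0.4, -1.5]
opening: 0.31
gripper_force: 59.4
```

{"name": "send_rows", "arguments": {"rows": [0, 0, 1.5, 0, 0, 0, 1.5, 0, 0, 0, 0, 0, 0, 0, 0, 0]}}

```text
time: 14.3
ee_pos: [0.6147, 0.2566, 0.0243]
orientation: [[-0.131, 0.991, 0.0], [0.991, 0.131, -0.0], [-0.0, 0.0, -1.0]]
ft_force: [0.0, 0.8, -1.8]
opening: 0.309
gripper_force: 59.4
```

{"name": "send_rows", "arguments": {"rows": [0, 0, 1, 0, 0, 0, 0, 0, 0, 0, 0, 0]}}

```text
time: 14.6
ee_pos: [0.6149, 0.2566, 0.0239]
orientation: [[-0.13, 0.991, 0.0], [0.991, 0.13, 0.0], [0.0, 0.0, -1.0]]
ft_force: [-2.7, -0.5, 6.0]
opening: 0.312
gripper_force: 60.1
```

Contact at TCP z 0.024. Release, rise, then head for the white chisel.

{"name": "send_rows", "arguments": {"rows": [0, 0, 0, 0, 0, 0, 0, 0, 0, 0, 0, 0, 0, 0, 0, 0], "jaw": 0}}

```text
time: 15.0
ee_pos: [0.6148, 0.2566, 0.0232]
orientation: [[-0.131, 0.991, -0.0], [0.991, 0.131, -0.0], [-0.0, -0.0, -1.0]]
ft_force: [0.8, -0.0, 0.4]
opening: 0.496
gripper_force: 0.0
```

{"name": "send_rows", "arguments": {"rows": [0, 0, -15, 0, 0, 0, -35, 0, 0, 0, -40, 0, 0, 0, -30, 0, 0, 0, 0, 0]}}

```text
time: 15.5
ee_pos: [0.6174, 0.257, 0.1493]
orientation: [[-0.13, 0.991, 0.008], [0.991, 0.13, 0.003], [0.002, 0.008, -1.0]]
ft_force: [0.3, -0.0, -0.7]
opening: 0.497
gripper_force: 0.0
```

Run:
```python
from h import *
plan((.54,-.1,.14,97.5),(.3877,-.3440,.1,-88.7+360),(.3877,-.3440,.012,None))
plan((.54,-.1,.14,97.5),(.3877,-.3440,.1,-88.7),(.3877,-.3440,.012,None))
```

```text
t 15.5 p [0.6174 0.257  0.1493] yaw 97.5 tilt [0.008 0.003] q [-0.68  0.67  0.37  1.58 -0.28  0.93 -0.08] open 0.50 F [ 0.3 -0.  -0.7] 0.0
  turn -0.0 shift -343.9 -123.3 9.3
  turn -173.8 shift 240.5 157.8 40.0
  turn 0.0 shift 0.0 -0.0 88.0
t 15.5 p [0.6174 0.257  0.1493] yaw 97.5 tilt [0.008 0.003] q [-0.68  0.67  0.37  1.58 -0.28  0.93 -0.08] open 0.50 F [ 0.3 -0.  -0.7] 0.0
  turn -0.0 shift -343.9 -123.3 9.3
  turn 186.2 shift 240.5 157.8 40.0
  turn 0.0 shift 0.0 -0.0 88.0
```

{"name": "send_rows", "arguments": {"rows": [-40, -15, 0, 0, -43, -15, 0, 0, -43, -15, 0, 0, -43, -15, 0, 0, -43, -15, 0, 0, -43, -15, 0, 0, -43, -15, 0, 0, -43, -15, 0, 0], "jaw": -0.3}}

```text
time: 16.3
ee_pos: [0.5396, -0.0988, 0.1437]
orientation: [[-0.131, 0.991, 0.0], [0.991, 0.131, 0.0], [-0.0, 0.0, -1.0]]
ft_force: [1.3, -1.0, -0.2]
opening: 0.65
gripper_force: 0.0
```

{"name": "send_rows", "arguments": {"rows": [0, 0, 0, 8, 0, 0, 0, 8, 0, 0, 0, 8, 0, 0, 0, 8, 0, 0, 0, 8, 0, 0, 0, 8, 0, 0, 0, 8, 0, 0, 0, 8]}}

```text
time: 17.1
ee_pos: [0.5402, -0.097, 0.1436]
orientation: [[0.837, 0.547, 0.0], [0.547, -0.837, 0.0], [0.0, -0.0, -1.0]]
ft_force: [-0.5, 0.1, -0.3]
opening: 0.647
gripper_force: 0.0
```

{"name": "send_rows", "arguments": {"rows": [0, 0, 0, 8, 0, 0, 0, 8, 0, 0, 0, 8, 0, 0, 0, 8, 0, 0, 0, 8, 0, 0, 0, 8, 0, 0, 0, 8, 0, 0, 0, 8]}}

```text
time: 17.9
ee_pos: [0.5403, -0.0968, 0.1436]
orientation: [[0.859, -0.512, 0.0], [-0.512, -0.859, 0.001], [-0.0, -0.001, -1.0]]
ft_force: [-0.1, -0.4, -0.3]
opening: 0.648
gripper_force: 0.0
```

{"name": "send_rows", "arguments": {"rows": [0, 0, 0, 8, 0, 0, 0, 8, 0, 0, 0, 8, 0, 0, 0, 8, 0, 0, 0, 8, 0, 0, 0, 8, 0, 0, 0, 8, 0, 0, 0, 2]}}

```text
time: 18.7
ee_pos: [0.5402, -0.0969, 0.1432]
orientation: [[0.023, -1.0, -0.0], [-1.0, -0.023, 0.0], [-0.0, 0.0, -1.0]]
ft_force: [-0.2, -0.3, -0.1]
opening: 0.648
gripper_force: 0.0
```

Run:
```python
from h import *
plan((.3877,-.3440,.1,-88.7),(.3877,-.3440,.012,None))
```

```text
t 18.7 p [ 0.5402 -0.0969  0.1432] yaw -88.7 tilt [-0.  0.] q [-0.57  0.87  1.26  1.92 -0.94  1.12 -2.04] open 0.65 F [-0.2 -0.3 -0.1] 0.0
  turn 0.0 shift 243.6 158.1 43.2
  turn 0.0 shift 0.0 -0.0 88.0
```

{"name": "send_rows", "arguments": {"rows": [30, 20, 5, 0, 30, 20, 5, 0, 30, 20, 5, 0, 30, 20, 5, 0]}}

```text
time: 19.1
ee_pos: [0.4627, -0.22, 0.1233]
orientation: [[0.03, -1.0, 0.0], [-1.0, -0.03, 0.0], [-0.0, -0.0, -1.0]]
ft_force: [-0.3, -0.1, -0.9]
opening: 0.646
gripper_force: 0.0
```

Run:
```python
from h import *
plan((.3877,-.3440,.1,-88.7),(.3877,-.3440,.012,None))
```

```text
t 19.1 p [ 0.4627 -0.22    0.1233] yaw -88.3 tilt [0. 0.] q [-0.32  0.83  1.2   2.03 -0.95  1.   -1.74] open 0.65 F [-0.3 -0.1 -0.9] 0.0
  turn 0.4 shift 122.3 77.8 23.3
  turn 0.0 shift 0.0 -0.0 88.0
```

{"name": "send_rows", "arguments": {"rows": [30, 20, 5, 0.4, 30, 19, 5, 0, 30, 19, 5, 0, 30, 19, 5, 0, 0, 0, 0, 0, 0, 0, 0, 0]}}

```text
time: 19.7
ee_pos: [0.3885, -0.3413, 0.1035]
orientation: [[0.019, -1.0, 0.001], [-1.0, -0.019, 0.0], [-0.0, -0.001, -1.0]]
ft_force: [-0.3, -0.1, -0.3]
opening: 0.652
gripper_force: 0.0
```

Run:
```python
from h import *
plan((.3877,-.3440,.012,-88.7))
```

```text
t 19.7 p [ 0.3885 -0.3413  0.1035] yaw -88.9 tilt [0.001 0.   ] q [-0.01  0.82  1.12  2.03 -0.96  0.94 -1.48] open 0.65 F [-0.3 -0.1 -0.3] 0.0
  turn -0.2 shift 2.7 0.9 91.5
```

{"name": "send_rows", "arguments": {"rows": [2.5, 1, 30, 0, 0, 0, 30, 0, 0, 0, 20, 0, 0, 0, 11, 0, 0, 0, 0, 0]}}

```text
time: 20.2
ee_pos: [0.3887, -0.3416, 0.0115]
orientation: [[0.022, -1.0, -0.0], [-1.0, -0.022, 0.002], [-0.002, 0.0, -1.0]]
ft_force: [0.6, 0.1, -0.0]
opening: 0.651
gripper_force: 0.0
```

{"name": "send_rows", "arguments": {"rows": [0, 0, 0, 0, 0, 0, 0, 0, 0, 0, 0, 0, 0, 0, 0, 0, 0, 0, 0, 0], "jaw": 1, "grip_force": 60}}

```text
time: 20.7
ee_pos: [0.3886, -0.3432, 0.0132]
orientation: [[0.02, -1.0, 0.001], [-1.0, -0.02, -0.0], [0.0, -0.001, -1.0]]
ft_force: [0.2, 3.2, 5.3]
opening: 0.312
gripper_force: 59.1
```

{"name": "send_rows", "arguments": {"rows": [0, 0, -15, 0, 0, 0, -30, 0, 0, 0, -30, 0, 0, 0, -30, 0, 0, 0, 0, 0]}}

```text
time: 21.2
ee_pos: [0.389, -0.3446, 0.1208]
orientation: [[0.02, -1.0, 0.004], [-1.0, -0.02, -0.004], [0.004, -0.004, -1.0]]
ft_force: [0.5, -0.7, -1.9]
opening: 0.311
gripper_force: 59.7
```

Run:
```python
from h import *
plan((.54,-.1,.14,-88.7),(.54,-.1,.14,97.5-360),(.4768,.2366,.11,97.5-360))
```

```text
t 21.2 p [ 0.389  -0.3446  0.1208] yaw -88.9 tilt [ 0.004 -0.004] q [ 0.02  0.74  1.03  2.01 -0.84  0.89 -1.6 ] open 0.31 F [ 0.5 -0.7 -1.9] 59.7
  turn -0.2 shift -241.1 -156.5 -19.2
  turn 173.8 shift 0.0 0.0 -0.0
  turn 0.0 shift 342.0 -18.7 30.0
```

{"name": "send_rows", "arguments": {"rows": [-30, -20, -3, 0, -30, -20, -3, 0, -30, -20, -3, 0, -30, -20, -3, 0, -30, -20, -3, 0, -30, -19, -3, 0, -30, -19, -3, 0, -30, -19, 0, 0]}}

```text
time: 22.0
ee_pos: [0.541, -0.0984, 0.1381]
orientation: [[0.02, -1.0, -0.0], [-1.0, -0.02, 0.0], [-0.0, 0.0, -1.0]]
ft_force: [0.7, -0.6, -2.0]
opening: 0.309
gripper_force: 59.7
```

{"name": "send_rows", "arguments": {"rows": [0, 0, 0, -8, 0, 0, 0, -8, 0, 0, 0, -8, 0, 0, 0, -8, 0, 0, 0, -8, 0, 0, 0, -8, 0, 0, 0, -8, 0, 0, 0, -8]}}

```text
time: 22.8
ee_pos: [0.54, -0.0997, 0.1378]
orientation: [[0.91, -0.415, -0.001], [-0.415, -0.91, 0.0], [-0.001, 0.0, -1.0]]
ft_force: [-0.3, -0.0, -1.8]
opening: 0.314
gripper_force: 59.7
```

{"name": "send_rows", "arguments": {"rows": [0, 0, 0, -8, 0, 0, 0, -8, 0, 0, 0, -8, 0, 0, 0, -8, 0, 0, 0, -8, 0, 0, 0, -8, 0, 0, 0, -8, 0, 0, 0, -8]}}

```text
time: 23.6
ee_pos: [0.5399, -0.0998, 0.1377]
orientation: [[0.772, 0.636, -0.001], [0.636, -0.772, 0.0], [-0.001, -0.001, -1.0]]
ft_force: [0.3, 1.0, -1.5]
opening: 0.309
gripper_force: 59.7
```

{"name": "send_rows", "arguments": {"rows": [0, 0, 0, -8, 0, 0, 0, -8, 0, 0, 0, -8, 0, 0, 0, -8, 0, 0, 0, -8, 0, 0, 0, -8, 0, 0, 0, -8, 0, 0, 0, -2]}}

```text
time: 24.4
ee_pos: [0.5399, -0.1001, 0.1378]
orientation: [[-0.127, 0.992, -0.001], [0.992, 0.127, 0.001], [0.001, -0.001, -1.0]]
ft_force: [0.2, 0.3, -1.9]
opening: 0.304
gripper_force: 59.7
```

Run:
```python
from h import *
plan((.4768,.2366,.11,97.5))
```

```text
t 24.4 p [ 0.5399 -0.1001  0.1378] yaw 97.3 tilt [-0.001  0.001] q [-0.03  0.51  0.19  1.9  -0.14  0.74  0.37] open 0.30 F [ 0.2  0.3 -1.9] 59.7
  turn -0.2 shift 342.1 -18.6 27.8
```

{"name": "send_rows", "arguments": {"rows": [38, -2, 0, 0, 43, -2, 0, 0, 43, -2, 0, 0, 43, -2, 0, 0, 43, -2, 0, 0, 43, -3, 0, 0, 43, -3, 0, 0, 43, -3, 0, 0]}}

```text
time: 25.2
ee_pos: [0.4787, 0.2354, 0.138]
orientation: [[-0.121, 0.993, -0.001], [0.993, 0.121, -0.0], [-0.0, -0.001, -1.0]]
ft_force: [0.6, 0.1, -1.5]
opening: 0.308
gripper_force: 59.7
```

{"name": "send_rows", "arguments": {"rows": [3, 0, 30, 0, 0, 0, 30, 0, 0, 0, 0, 0, 0, 0, 0, 0]}}

```text
time: 25.6
ee_pos: [0.479, 0.2362, 0.0782]
orientation: [[-0.122, 0.993, -0.001], [0.993, 0.122, -0.001], [-0.001, -0.002, -1.0]]
ft_force: [-0.8, -0.7, -1.3]
opening: 0.31
gripper_force: 59.7
```

Run:
```python
from h import *
plan((.4768,.2366,.027,97.5))
from workcell import manip
d=manip.get_image("side"); cv2.imwrite("pics/g5.png",cv2.resize(d["color"][120:420,200:440,::-1],None,fx=2,fy=2))
```

```text
t 25.6 p [0.479  0.2362 0.0782] yaw 97.0 tilt [-0.001 -0.001] q [-0.67  0.59  0.18  1.99 -0.18  0.58 -0.24] open 0.31 F [-0.8 -0.7 -1.3] 59.7
  turn -0.5 shift 0.7 -2.1 51.2
```

View pics/g5.png

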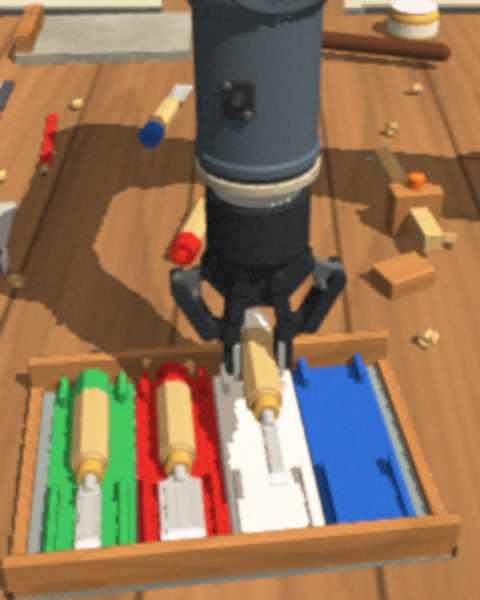

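{"name": "send_rows", "arguments": {"rows": [0.5, -2, 20, -0.5, 0, 0, 20, 0, 0, 0, 8, 0, 0, 0, 4, 0, 0, 0, 0, 0, 0, 0, 0, 0]}}

```text
time: 26.25
ee_pos: [0.4778, 0.2371, 0.0272]
orientation: [[-0.132, 0.991, 0.001], [0.991, 0.132, 0.001], [0.0, 0.001, -1.0]]
ft_force: [0.5, 0.4, -2.1]
opening: 0.309
gripper_force: 59.7
```

{"name": "send_rows", "arguments": {"rows": [0, 0, 1, 0, 0, 0, 1, 0, 0, 0, 0, 0, 0, 0, 0, 0]}}

```text
time: 26.65
ee_pos: [0.4772, 0.237, 0.0244]
orientation: [[-0.132, 0.991, 0.0], [0.991, 0.132, 0.0], [0.0, 0.0, -1.0]]
ft_force: [-0.5, -0.1, -1.9]
opening: 0.309
gripper_force: 59.7
```

{"name": "send_rows", "arguments": {"rows": [0, 0, 1, 0, 0, 0, 0, 0, 0, 0, 0, 0]}}

```text
time: 26.95
ee_pos: [0.4773, 0.237, 0.0233]
orientation: [[-0.132, 0.991, 0.0], [0.991, 0.132, 0.0], [0.0, 0.0, -1.0]]
ft_force: [-0.0, 0.0, -0.9]
opening: 0.311
gripper_force: 59.8
```

{"name": "send_rows", "arguments": {"rows": [0, 0, 0, 0, 0, 0, 0, 0, 0, 0, 0, 0, 0, 0, 0, 0], "jaw": 0}}

```text
time: 27.35
ee_pos: [0.4772, 0.237, 0.0233]
orientation: [[-0.132, 0.991, 0.0], [0.991, 0.132, -0.0], [-0.0, 0.0, -1.0]]
ft_force: [-0.2, -0.0, 0.0]
opening: 0.499
gripper_force: 0.0
```

{"name": "send_rows", "arguments": {"rows": [0, 0, -15, 0, 0, 0, -35, 0, 0, 0, -40, 0, 0, 0, -30, 0, 0, 0, 0, 0]}}

```text
time: 27.85
ee_pos: [0.4792, 0.2378, 0.1472]
orientation: [[-0.132, 0.991, 0.006], [0.991, 0.132, 0.004], [0.003, 0.006, -1.0]]
ft_force: [0.5, 0.0, -0.3]
opening: 0.497
gripper_force: 0.0
```

Run:
```python
from h import *
plan((.6,-.25,.145,97.5),(.6126,-.3370,.1,-100.9),(.6126,-.3370,.012,None))
```

```text
t 27.9 p [0.4792 0.2378 0.1472] yaw 97.6 tilt [0.006 0.004] q [-0.7   0.48  0.22  1.94 -0.15  0.73 -0.26] open 0.50 F [ 0.5  0.  -0.3] 0.0
  turn 0.1 shift -499.4 56.1 2.2
  turn 198.4 shift 83.0 -28.8 45.0
  turn 0.0 shift -0.0 0.0 88.0
```

{"name": "send_rows", "arguments": {"rows": [-40, 5, 0, 0, -43, 5, 0, 0, -43, 5, 0, 0, -43, 5, 0, 0, -43, 5, 0, 0, -43, 5, 0, 0, -43, 5, 0, 0, -43, 5, 0, 0], "jaw": -0.3}}

```text
time: 28.65
ee_pos: [0.5619, -0.0974, 0.1427]
orientation: [[-0.132, 0.991, -0.001], [0.991, 0.132, 0.0], [0.0, -0.001, -1.0]]
ft_force: [0.9, -0.5, -0.2]
opening: 0.652
gripper_force: 0.0
```

{"name": "send_rows", "arguments": {"rows": [-40, 4, 0, 0, -40, 4, 0, 0, -40, 4, 0, 0, -38, 4, 0, 0, 0, 0, 0, 8, 0, 0, 0, 8, 0, 0, 0, 8, 0, 0, 0, 8]}}

```text
time: 29.45
ee_pos: [0.5984, -0.2503, 0.1423]
orientation: [[0.419, 0.908, -0.001], [0.908, -0.419, 0.0], [-0.0, -0.001, -1.0]]
ft_force: [0.3, -0.1, 0.5]
opening: 0.651
gripper_force: 0.0
```

{"name": "send_rows", "arguments": {"rows": [0, 0, 0, 8, 0, 0, 0, 8, 0, 0, 0, 8, 0, 0, 0, 8, 0, 0, 0, 8, 0, 0, 0, 8, 0, 0, 0, 8, 0, 0, 0, 8]}}

```text
time: 30.25
ee_pos: [0.5984, -0.2501, 0.1424]
orientation: [[1.0, 0.022, -0.001], [0.022, -1.0, 0.0], [-0.001, -0.0, -1.0]]
ft_force: [1.3, 0.5, -0.9]
opening: 0.652
gripper_force: 0.0
```

{"name": "send_rows", "arguments": {"rows": [0, 0, 0, 8, 0, 0, 0, 8, 0, 0, 0, 8, 0, 0, 0, 8, 0, 0, 0, 8, 0, 0, 0, 8, 0, 0, 0, 8, 0, 0, 0, 8]}}

```text
time: 31.05
ee_pos: [0.5985, -0.2501, 0.1424]
orientation: [[0.458, -0.889, -0.001], [-0.889, -0.458, 0.0], [-0.001, 0.001, -1.0]]
ft_force: [-0.4, -0.5, -0.6]
opening: 0.646
gripper_force: 0.0
```

Run:
```python
from h import *
plan((.6126,-.3370,.1,-100.9),(.6126,-.3370,.012,None))
```

```text
t 31.1 p [ 0.5985 -0.2501  0.1424] yaw -62.7 tilt [-0.001  0.   ] q [-0.18  0.84  0.97  1.65 -0.77  1.08 -1.65] open 0.65 F [-0.4 -0.5 -0.6] 0.0
  turn 38.2 shift 82.7 -30.3 42.4
  turn 0.0 shift -0.0 0.0 88.0
```

{"name": "send_rows", "arguments": {"rows": [0, 0, 0, 8, 0, 0, 0, 8, 0, 0, 0, 8, 0, 0, 0, 8, 0, 0, 0, 6.2, 27, -10, 14, 0, 27, -10, 14, 0, 27, -10, 14, 0]}}

```text
time: 31.85
ee_pos: [0.6134, -0.3359, 0.0998]
orientation: [[-0.183, -0.983, -0.001], [-0.983, 0.183, 0.0], [-0.0, 0.001, -1.0]]
ft_force: [-0.4, 0.1, -0.5]
opening: 0.644
gripper_force: 0.0
```

{"name": "send_rows", "arguments": {"rows": [0, 0, 0, 0, 0, 0, 0, 0]}}

```text
time: 32.05
ee_pos: [0.6125, -0.3359, 0.1001]
orientation: [[-0.185, -0.983, -0.002], [-0.983, 0.185, 0.001], [-0.0, 0.002, -1.0]]
ft_force: [0.3, 0.7, -0.0]
opening: 0.653
gripper_force: 0.0
```

Run:
```python
from h import *
plan((.6126,-.3370,.012,-100.9))
```

```text
t 32.0 p [ 0.6125 -0.3359  0.1001] yaw -100.7 tilt [-0.002  0.001] q [-0.06  1.    1.07  1.54 -0.93  1.17 -2.13] open 0.65 F [ 0.3  0.7 -0. ] 0.0
  turn 0.2 shift 1.1 -0.3 88.1
```

{"name": "send_rows", "arguments": {"rows": [1, 0, 30, 0, 0, 0, 30, 0, 0, 0, 20, 0, 0, 0, 8, 0, 0, 0, 0, 0]}}

```text
time: 32.55
ee_pos: [0.6131, -0.3352, 0.0127]
orientation: [[-0.183, -0.983, -0.001], [-0.983, 0.183, 0.001], [-0.001, 0.001, -1.0]]
ft_force: [0.9, -0.1, 0.3]
opening: 0.656
gripper_force: 0.0
```

{"name": "send_rows", "arguments": {"rows": [0, 0, 0, 0, 0, 0, 0, 0, 0, 0, 0, 0, 0, 0, 0, 0, 0, 0, 0, 0], "jaw": 1, "grip_force": 60}}

```text
time: 33.05
ee_pos: [0.6138, -0.3369, 0.0151]
orientation: [[-0.184, -0.983, 0.002], [-0.983, 0.184, -0.001], [0.001, -0.002, -1.0]]
ft_force: [-0.3, 1.2, 6.5]
opening: 0.313
gripper_force: 60.5
```

{"name": "send_rows", "arguments": {"rows": [0, 0, -15, 0, 0, 0, -30, 0, 0, 0, -30, 0, 0, 0, -30, 0, 0, 0, -20, 0, 0, 0, 0, 0]}}

```text
time: 33.65
ee_pos: [0.6138, -0.3379, 0.1429]
orientation: [[-0.184, -0.983, 0.004], [-0.983, 0.184, -0.003], [0.002, -0.005, -1.0]]
ft_force: [0.6, -0.2, -2.1]
opening: 0.311
gripper_force: 59.5
```

Run:
```python
from h import *
plan((.6,-.25,.14,-100.9),(.6,-.25,.14,97.5),(.4074,.2273,.14,97.5))
```

```text
t 33.6 p [ 0.6138 -0.3379  0.1429] yaw -100.6 tilt [ 0.004 -0.003] q [-0.06  0.95  1.09  1.5  -0.88  1.22 -2.17] open 0.31 F [ 0.6 -0.2 -2.1] 59.5
  turn 0.3 shift -83.7 30.2 2.9
  turn -198.4 shift 0.0 0.0 -0.0
  turn 0.0 shift 498.4 -128.7 -0.0
```

{"name": "send_rows", "arguments": {"rows": [-27, 10, 0, 0, -28, 10, 0, 0, -28, 10, 0, 0, 0, 0, 0, -8, 0, 0, 0, -8, 0, 0, 0, -8, 0, 0, 0, -8, 0, 0, 0, -8]}}

```text
time: 34.45
ee_pos: [0.5985, -0.2489, 0.1379]
orientation: [[0.496, -0.868, -0.001], [-0.868, -0.496, 0.0], [-0.001, 0.001, -1.0]]
ft_force: [-0.0, -0.3, -1.6]
opening: 0.31
gripper_force: 59.6
```

{"name": "send_rows", "arguments": {"rows": [0, 0, 0, -8, 0, 0, 0, -8, 0, 0, 0, -8, 0, 0, 0, -8, 0, 0, 0, -8, 0, 0, 0, -8, 0, 0, 0, -8, 0, 0, 0, -8]}}

```text
time: 35.25
ee_pos: [0.5984, -0.2491, 0.1379]
orientation: [[0.998, 0.065, -0.001], [0.065, -0.998, 0.0], [-0.001, -0.0, -1.0]]
ft_force: [0.3, 0.4, -1.2]
opening: 0.313
gripper_force: 59.6
```

{"name": "send_rows", "arguments": {"rows": [0, 0, 0, -8, 0, 0, 0, -8, 0, 0, 0, -8, 0, 0, 0, -8, 0, 0, 0, -8, 0, 0, 0, -8, 0, 0, 0, -8, 0, 0, 0, -8]}}

```text
time: 36.05
ee_pos: [0.5983, -0.2492, 0.1378]
orientation: [[0.379, 0.925, -0.001], [0.925, -0.379, 0.0], [-0.0, -0.001, -1.0]]
ft_force: [0.1, -0.5, -1.6]
opening: 0.311
gripper_force: 59.6
```

{"name": "send_rows", "arguments": {"rows": [0, 0, 0, -8, 0, 0, 0, -8, 0, 0, 0, -8, 0, 0, 0, -6, 40, -10, 0, 0, 42, -11, 0, 0, 42, -11, 0, 0, 42, -11, 0, 0]}}

```text
time: 36.85
ee_pos: [0.5335, -0.089, 0.138]
orientation: [[-0.128, 0.992, -0.001], [0.992, 0.128, 0.0], [0.0, -0.001, -1.0]]
ft_force: [0.7, 0.9, -2.1]
opening: 0.312
gripper_force: 59.6
```

Run:
```python
from h import *
plan((.4074,.2273,.14,97.5))
```

```text
t 36.9 p [ 0.5335 -0.089   0.138 ] yaw 97.4 tilt [-0.001  0.   ] q [-0.05  0.5   0.18  1.92 -0.13  0.73  0.34] open 0.31 F [ 0.7  0.9 -2.1] 59.6
  turn -0.1 shift 330.0 -83.7 -2.0
```

{"name": "send_rows", "arguments": {"rows": [40, -10, 0, 0, 42, -10, 0, 0, 42, -11, 0, 0, 42, -11, 0, 0, 42, -11, 0, 0, 42, -11, 0, 0, 40, -10, 0, 0, 39, -10, 0, 0]}}

```text
time: 37.65
ee_pos: [0.408, 0.2265, 0.1382]
orientation: [[-0.129, 0.992, -0.0], [0.992, 0.129, -0.0], [-0.0, -0.0, -1.0]]
ft_force: [0.6, 1.0, -1.2]
opening: 0.31
gripper_force: 59.6
```

{"name": "send_rows", "arguments": {"rows": [0, 0, 30, 0, 0, 0, 30, 0, 0, 0, 0, 0, 0, 0, 0, 0]}}

```text
time: 38.05
ee_pos: [0.4089, 0.2245, 0.0784]
orientation: [[-0.128, 0.992, -0.001], [0.992, 0.128, -0.001], [-0.001, -0.002, -1.0]]
ft_force: [-1.0, 0.8, -1.3]
opening: 0.311
gripper_force: 59.5
```

Run:
```python
from h import *
plan((.4074,.2273,.027,97.5))
```

```text
t 38.0 p [0.4089 0.2245 0.0784] yaw 97.4 tilt [-0.001 -0.001] q [-0.72  0.52  0.16  2.16 -0.17  0.48 -0.29] open 0.31 F [-1.   0.8 -1.3] 59.5
  turn -0.1 shift 2.9 -1.2 51.4
```

{"name": "send_rows", "arguments": {"rows": [3, -1, 20, 0, 0, 0, 20, 0, 0, 0, 8, 0, 0, 0, 3.5, 0, 0, 0, 0, 0, 0, 0, 0, 0]}}

```text
time: 38.65
ee_pos: [0.4083, 0.2281, 0.0276]
orientation: [[-0.128, 0.992, 0.001], [0.992, 0.128, 0.001], [0.0, 0.001, -1.0]]
ft_force: [0.4, -1.1, -1.7]
opening: 0.306
gripper_force: 59.6
```

{"name": "send_rows", "arguments": {"rows": [0, 0, 1, 0, 0, 0, 1, 0, 0, 0, 0, 0, 0, 0, 0, 0]}}

```text
time: 39.05
ee_pos: [0.408, 0.2282, 0.025]
orientation: [[-0.129, 0.992, 0.0], [0.992, 0.129, 0.0], [0.0, 0.0, -1.0]]
ft_force: [-0.2, -0.2, 1.9]
opening: 0.308
gripper_force: 59.9
```

{"name": "send_rows", "arguments": {"rows": [0, 0, 0.5, 0, 0, 0, 0, 0, 0, 0, 0, 0]}}

```text
time: 39.35
ee_pos: [0.408, 0.2282, 0.0249]
orientation: [[-0.129, 0.992, 0.001], [0.992, 0.129, 0.001], [0.0, 0.001, -1.0]]
ft_force: [-0.4, -0.7, 11.1]
opening: 0.311
gripper_force: 61.2
```

Contact. Release, rise, and move clear for the final look.

{"name": "send_rows", "arguments": {"rows": [0, 0, 0, 0, 0, 0, 0, 0, 0, 0, 0, 0, 0, 0, 0, 0], "jaw": 0}}

```text
time: 39.75
ee_pos: [0.4078, 0.228, 0.0242]
orientation: [[-0.129, 0.992, -0.0], [0.992, 0.129, -0.0], [-0.0, -0.0, -1.0]]
ft_force: [0.1, -0.4, 0.3]
opening: 0.499
gripper_force: 0.0
```

{"name": "send_rows", "arguments": {"rows": [0, 0, -15, 0, 0, 0, -35, 0, 0, 0, -40, 0, 0, 0, -40, 0, 0, 0, -30, 0, 0, 0, 0, 0]}}

```text
time: 40.35
ee_pos: [0.4095, 0.229, 0.1878]
orientation: [[-0.129, 0.992, 0.005], [0.992, 0.129, 0.004], [0.003, 0.006, -1.0]]
ft_force: [-0.4, 0.7, -0.2]
opening: 0.498
gripper_force: 0.0
```

{"name": "send_rows", "arguments": {"rows": [-40, 8, 0, 0, -42, 8, 0, 0, -42, 8, 0, 0, -42, 8, 0, 0, -42, 8, 0, 0, -42, 8, 0, 0, -42, 8, 0, 0, -42, 8, 0, 0]}}

```text
time: 41.15
ee_pos: [0.5142, -0.0965, 0.1833]
orientation: [[-0.129, 0.992, -0.001], [0.992, 0.129, 0.0], [0.0, -0.001, -1.0]]
ft_force: [0.6, 0.6, 0.2]
opening: 0.5
gripper_force: 0.0
```

{"name": "send_rows", "arguments": {"rows": [-40, 0, 0, 0, -40, 0, 0, 0, -40, 0, 0, 0, -40, 0, 0, 0, 0, 0, 0, 0, 0, 0, 0, 0]}}

```text
time: 41.75
ee_pos: [0.5342, -0.2544, 0.183]
orientation: [[-0.127, 0.992, -0.002], [0.992, 0.127, 0.001], [0.001, -0.002, -1.0]]
ft_force: [0.8, 1.4, -0.8]
opening: 0.5
gripper_force: 0.0
```

Run:
```python
from h import *
plan()
from workcell import manip
a=manip.get_image("side"); b=manip.get_image("top")
np.savez("side9.npz",**a); np.savez("top9.npz",**b)
A=a["color"][150:420,190:440,::-1]; B=b["color"][140:320,110:430,::-1]
cv2.imwrite("pics/fs.png",cv2.resize(A,None,fx=2.2,fy=2.2,interpolation=2)); cv2.imwrite("pics/ft.png",cv2.resize(B,None,fx=2.5,fy=2.5,interpolation=2))
```

```text
t 41.8 p [ 0.5342 -0.2544  0.183 ] yaw 97.3 tilt [-0.002  0.001] q [ 0.19  0.52  0.27  1.75 -0.17  0.9   0.66] open 0.50 F [ 0.8  1.4 -0.8] 0.0
```

View pics/fs.png

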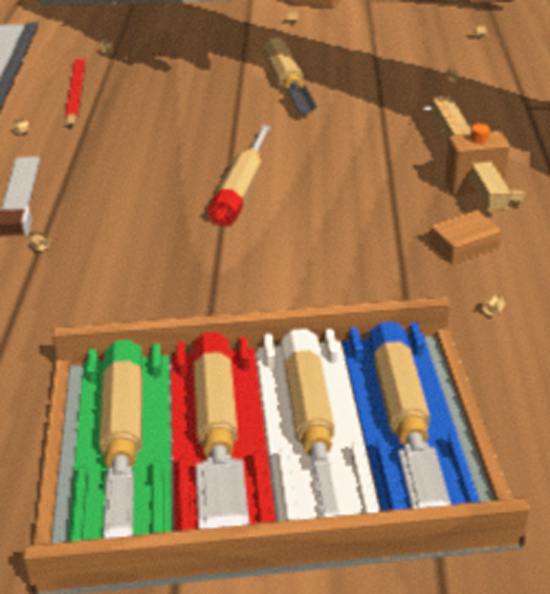

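View pics/ft.png

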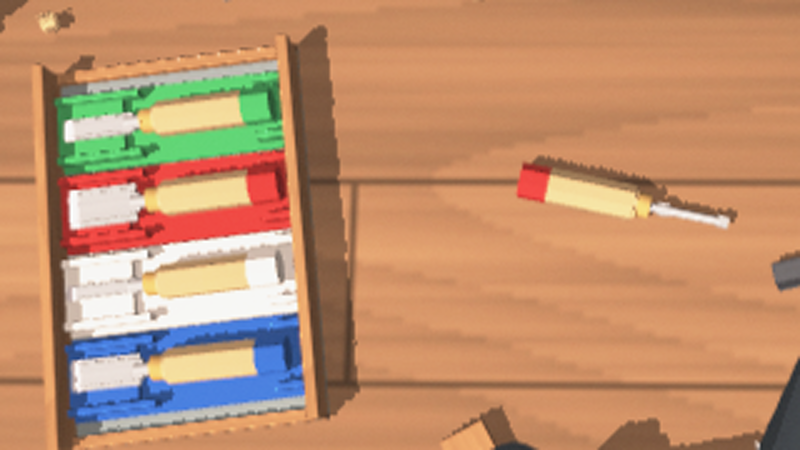

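```bash
python3 -c "
from workcell import manip
print(manip.sign_off())"
```

```text
the job is handed in; nothing more can be done
None
```

All four chisels are laid flat in the cradles of their colours with the blades over the beds, the gouge and screwdriver are where they were, and the job is handed in at about 42 s; sign-off returned no verdict.

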